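# Put stage inserts away in the spring-clip rack

### The arm

A 7-joint arm with a two-finger parallel gripper is mounted at the origin on the work surface. World frame = base frame: x ahead of the robot, y to its left, z up, the work surface at z = 0. Lengths are in m, angles in rad, forces in N, time in s.
With the tool pointing down it reaches from about 0.4 to 0.85 m from the base axis. Payload 4.4 kg.
Tool frame: the origin (TCP) lies at the very end of the fingers, on their centre line; the grasp point (between the pads) lies robot.grip_depth behind it (robot.grip_depth is the distance from the TCP to the grasp point, in m); z points along the fingers, y is the line along which they close (so a half turn about z gives the same grasp; the last joint's range is limited). The gripper opens to 94 mm and grips with 3 to 60 N. Pads are 16 mm wide; open, the fingers measure 119 mm over their backs; the gripper's body (75 mm by 177 mm) begins 78 mm behind the grasp point.
Start: joints at [1.153, 0.628, 0.038, 1.517, -0.027, 0.996, -0.02], TCP at [0.224, -0.61, 0.205] pointing down, gripper open.
Joint ranges: [-3.06, 3.06], [-0.37, 2.12], [-1.25, 1.32], [0.18, 2.47], [-1.1, 4.24], [0.23, 1.98], [-2.94, 2.94]. Speed limits (rad/s): [2.57, 2.57, 3.14, 3.14, 3.14, 3.14, 3.14].

### API

Orientations are given as a 3x3 rotation matrix whose columns are the frame's x, y, z axes.
In Python, from rig import robot gives the robot as it stands.
- The arm moves only by the tool apply_moves, never from a script. Its argument "deltas" is a list that holds one entry, the list of rows, each a list of 4 numbers: the shift along the tool's x, y, z as a fraction of full scale, then the turn about the tool's z as a fraction of full scale. A call has 1 to 8 rows; each row shifts and turns the commanded pose from where the row before left it, along the tool's axes as they then stand; what a row does not reach is not made up. Full scale, the value 1, is 40 mm for a shift and pi rad for a turn. A row lasts 1/12 s, in which the tool goes at most 41.7 mm and 7.16 degrees, less where a joint would pass 70% of its speed; a pose out of reach is approached as far as the arm can. A call with a number of a shift or a turn outside -1 to 1 is refused whole. A call with a gripper value outside its range is refused whole. "hand" is the gripper's target within -1 to 1 (fully open at 1, half-way at 0, shut at -1), set as the call begins (left out, the last holds). The fingers move at their own pace and stop on an object; the grip force is fixed at half the most. Time passes only in rows, so rows that do not move let the fingers close. It gives the time, the measured TCP pose, the force, the opening and the grip force at its end, in the units of the state.
- robot.get_state(): the state, without advancing time (a new reading comes with each control period).
- robot.get_image(name): name is "scene" or "side" or "wrist"; returns a dict with "img" (400x640x3 uint8, blue, green, red), "vertical_fov" (degrees; the focal length in pixels is half the picture's height over the tangent of half this angle, whatever the lens; pixels are square), "cx", "cy" (the principal point, pixels), "dist" ([k1, k2, p1, p2, k3] as OpenCV has them; the pictures are not rectified), "rvec" (rotation vector, rad) and "tvec" (3), from world to camera coordinates, as OpenCV has them. Camera axes: x right, y down, z forward; pixel columns grow to the right and rows downward; lengths in m; the calibration is good to about 2 mm. A picture is of the moment at which its call begins. There is no depth.
- robot.sign_off(): hands the job in; it is judged then, once.
The state is a dict: "time_s": time; "qpos": joint angles; "qvel": joint speeds; "effort": joint torques, N m; "ee_pos": TCP position; "tool_rot": TCP orientation; "ft_force": force on the tool from outside, world axes, zero at the start; "moment": the same for the moment, N m; "gripper_width": finger opening in m; "gripper_force": force on a finger pad.
Only numpy, scipy, OpenCV 4.12 (cv2) and the standard library are available. Lean on these libraries where they do the work, as an engineer would, in place of code of your own. Each camera call takes 0.05 s, during which the arm holds its last target. There are 200 camera calls.

### The job

Put the two clean microscope stage inserts away: take them from the wire drying stand and push each one straight down into a free slot of the spring-clip rack until it sits fully home on the slot's floor, held by its clips. Do not drop them, leave the insert that is already in the rack where it is, and do not disturb the other things on the bench.

Things in the scene. Friction and masses are not known exactly. Their poses are not given: they have to be found in the camera images.
- insert_a: black anodised aluminium microscope stage insert, a plate 160 mm long, 110 mm high and 10 mm thick, 0.37 kg, with two round 46 mm openings. Starts upright on its long edge in one place of the drying stand. Origin at the middle of its lower edge; x through the thickness, y along the 160 mm, z up (top edge at 110). The top 38 mm is solid, to grip across the thickness.
- insert_b: same as insert_a, in the other place of the drying stand. All inserts have in both end edges a clip notch 10 mm deep, from 26 to 51 mm above the lower edge. It does not matter which insert goes into which free slot, or which way round: front and back are alike.
- insert_c: stage insert of the same outline and axes but with two square openings; already home in one of the three slots (which one varies). Leave it there.
- slot_a: one slot of the spring-clip rack (fixed): a grey bar, a folded steel guide at each end, open between. Origin at the middle of its flat floor, 30 mm above the bench; x across the slot, y along it, z up. A home insert has its origin on this one, axes parallel (or half a turn round). The slots are parallel, 70 mm apart, in varying order; the two without insert_c are free.
- slot_b: same as slot_a. Guides of every slot: two cheeks 14 mm apart at y = +-65 to +-87 mm, 72 mm high above the floor, above that flared to about 34 mm wide at 84 mm; end stops at y = +-83 mm, 16 mm high. At each end a steel leaf spring bulges in to a nose at y = +-75.5 mm, 34 mm above the floor, and slopes back above it as a lead-in.
- slot_c: same as slot_a. Behaviour of every slot: an insert lowered between the guides meets both leaves about 45 mm above home and rests there by its own weight; spreading them takes up to about 20 N of downward push (hardest some 34 mm above home), sliding on about 5 N; over the last 9 mm the noses spring into its notches. At home it stands on the floor and the clips hold it.
- rack: the two grey rails, 250 mm long, that carry the three slots (fixed to the bench). Origin on the bench under the middle slot; x along the row of slots, y along the slots. It may stand left or right of the robot's centre line.
- stand: drying stand (fixed), on the other side of the centre line from the rack: white tray 170 x 200 mm with wire hoops. Origin on the bench at its middle; x across its two places (at x = +-35 mm, floor 10 mm above the bench), y along them. Each place lies between two hoops 15 mm apart, 49 mm high above the bench, spanning y = +-55 mm. An insert stands in it loosely.
- specimen: black resin specimen mount, a disc 40 mm in diameter and 22 mm high, loose on the bench; origin at its underside. Leave it alone.
- jar: amber glass jar with a white lid, 60 mm in diameter and 75 mm high, loose on the bench; origin at its underside. Leave it alone.
- canister: black and grey objective canister, 48 mm in diameter and 68 mm high, loose on the bench; origin at its underside. Leave it alone.
There are look-alikes about, which are no part of the job. Leave any purple or yellow look-alike of the insert_b alone.

How it is judged:
At the end, for the whole second after the job is handed in: All three inserts are at rest, each home in a slot of the rack: lower edge within 3 mm of the slot's floor, within 4 mm of the slot's middle across it and 6 mm along it, upright and in line with it within 0.06 rad (((x of insert_a in the frame of slot_a between -0.004 and 0.004 m and y of insert_a in the frame of slot_a between -0.006 and 0.006 m and z of insert_a in the frame of slot_a between -0.004 and 0.003 m and angle between the z axis of insert_a and the z axis of slot_a, either way round below 0.06 rad and angle between the y axis of insert_a and the y axis of slot_a, either way round below 0.06 rad) or (x of insert_a in the frame of slot_b between -0.004 and 0.004 m and y of insert_a in the frame of slot_b between -0.006 and 0.006 m and z of insert_a in the frame of slot_b between -0.004 and 0.003 m and angle between the z axis of insert_a and the z axis of slot_b, either way round below 0.06 rad and angle between the y axis of insert_a and the y axis of slot_b, either way round below 0.06 rad) or (x of insert_a in the frame of slot_c between -0.004 and 0.004 m and y of insert_a in the frame of slot_c between -0.006 and 0.006 m and z of insert_a in the frame of slot_c between -0.004 and 0.003 m and angle between the z axis of insert_a and the z axis of slot_c, either way round below 0.06 rad and angle between the y axis of insert_a and the y axis of slot_c, either way round below 0.06 rad)) and ((x of insert_b in the frame of slot_a between -0.004 and 0.004 m and y of insert_b in the frame of slot_a between -0.006 and 0.006 m and z of insert_b in the frame of slot_a between -0.004 and 0.003 m and angle between the z axis of insert_b and the z axis of slot_a, either way round below 0.06 rad and angle between the y axis of insert_b and the y axis of slot_a, either way round below 0.06 rad) or (x of insert_b in the frame of slot_b between -0.004 and 0.004 m and y of insert_b in the frame of slot_b between -0.006 and 0.006 m and z of insert_b in the frame of slot_b between -0.004 and 0.003 m and angle between the z axis of insert_b and the z axis of slot_b, either way round below 0.06 rad and angle between the y axis of insert_b and the y axis of slot_b, either way round below 0.06 rad) or (x of insert_b in the frame of slot_c between -0.004 and 0.004 m and y of insert_b in the frame of slot_c between -0.006 and 0.006 m and z of insert_b in the frame of slot_c between -0.004 and 0.003 m and angle between the z axis of insert_b and the z axis of slot_c, either way round below 0.06 rad and angle between the y axis of insert_b and the y axis of slot_c, either way round below 0.06 rad)) and ((x of insert_c in the frame of slot_a between -0.004 and 0.004 m and y of insert_c in the frame of slot_a between -0.006 and 0.006 m and z of insert_c in the frame of slot_a between -0.004 and 0.003 m and angle between the z axis of insert_c and the z axis of slot_a, either way round below 0.06 rad and angle between the y axis of insert_c and the y axis of slot_a, either way round below 0.06 rad) or (x of insert_c in the frame of slot_b between -0.004 and 0.004 m and y of insert_c in the frame of slot_b between -0.006 and 0.006 m and z of insert_c in the frame of slot_b between -0.004 and 0.003 m and angle between the z axis of insert_c and the z axis of slot_b, either way round below 0.06 rad and angle between the y axis of insert_c and the y axis of slot_b, either way round below 0.06 rad) or (x of insert_c in the frame of slot_c between -0.004 and 0.004 m and y of insert_c in the frame of slot_c between -0.006 and 0.006 m and z of insert_c in the frame of slot_c between -0.004 and 0.003 m and angle between the z axis of insert_c and the z axis of slot_c, either way round below 0.06 rad and angle between the y axis of insert_c and the y axis of slot_c, either way round below 0.06 rad)) and linear speed of each of insert_a, insert_b, insert_c below 0.02 m/s); the robot touches nothing.
It fails at once if a moved insert is dropped (it moves faster than 0.6 m/s with no finger on it) ((linear speed of insert_a above 0.6 m/s and contact force between the fingers and insert_a below 0.1 N) or (linear speed of insert_b above 0.6 m/s and contact force between the fingers and insert_b below 0.1 N)).
It fails at once if the insert already in the rack is moved by more than 12 mm (distance of insert_c from where it was at the start of the episode above 0.012 m).
It fails at once if the specimen mount, jar or canister is moved by more than 30 mm (distance of any of specimen, jar, canister from where it was at the start of the episode above 0.03 m).
It also fails if it takes over 56 s, if anything falls off the work surface, if the arm or the gripper's body presses on something with over 40 N, if the wrist force passes 120 N, or if a joint passes its speed limit or range.

## Working session

There is one attempt and no reset: what is moved stays moved. The work goes in short steps, Python scripts to look and compute and a tool call to move; the robot and the scene stay as the last step left them, time stands still between calls to the robot, and variables do not carry over. Pictures are saved under pics/ and viewed, at most 10 in all, crops included, and the job is handed in when it is done.

Besides the shell and the picture viewer there is one more tool, called after ">>>" as name(argument=value, ...), one argument or row to a line, values as JSON. apply_moves: Moves the arm, as the interface text tells. Shift numbers are shares of 40 mm and turn numbers shares of pi rad, none past 1 either way. Its arguments: {"type":"object","properties":{"deltas":{"type":"array","items":{"type":"array","items":{"type":"array","items":{"type":"number"}}}},"hand":{"type":"number"}},"required":["deltas"]}

```bash
mkdir -p pics; ls; cat > h.py <<'E'
import numpy as np, cv2
from rig import robot
def cam(n):
    d=robot.get_image(n); f=200/np.tan(np.radians(d["vertical_fov"])/2)
    K=np.array([[f,0,d["cx"]],[0,f,d["cy"]],[0,0,1.]])
    return d["img"],K,np.array(d["dist"],float),np.array(d["rvec"],float),np.array(d["tvec"],float)
def plane(c,px,z):
    _,K,D,r,t=c; u=cv2.undistortPoints(np.array(px,float).reshape(-1,1,2),K,D).reshape(-1,2)
    R=cv2.Rodrigues(r)[0]; o=-R.T@t.ravel(); d=np.c_[u,np.ones(len(u))]@R
    return o+d*((z-o[2])/d[:,2])[:,None]
def proj(c,P):
    return cv2.projectPoints(np.array(P,float).reshape(-1,1,3),c[3],c[4],c[1],c[2])[0].reshape(-1,2)
E
python3 - <<'E'
from h import *
s=robot.get_state(); print({k:np.round(v,3).tolist() for k,v in s.items()}, robot.grip_depth)
for n in("scene","side","wrist"):
    c=cam(n); cv2.imwrite(f"pics/{n}0.png",c[0]); R=cv2.Rodrigues(c[3])[0]; print(n,-R.T@c[4].ravel(),R[2],c[1][0,0],c[2].ravel())
E
```

```text
pics
{'time_s': 0.0, 'qpos': [1.153, 0.629, 0.038, 1.518, -0.027, 0.996, -0.02], 'qvel': [0.0, 0.0, 0.0, -0.001, 0.001, 0.001, 0.001], 'effort': [0.001, -54.972, 1.143, -18.663, -0.052, 0.024, 0.0], 'ee_pos': [0.224, -0.61, 0.205], 'tool_rot': [[0.939, 0.345, -0.001], [0.345, -0.939, 0.002], [-0.0, -0.002, -1.0]], 'ft_force': [-0.992, 0.593, 0.093], 'moment': [0.036, -0.002, -0.023], 'gripper_force': 0.0, 'gripper_width': 0.094} 0.0188
scene [ 1.5402372  -0.21679523  0.84833613] [-0.75559589  0.20385703 -0.62250877] 472.7055600340962 [-0.07960451  0.          0.          0.          0.        ]
side [-0.21348985  0.84567302  0.92058862] [ 0.56424178 -0.56636897 -0.60071408] 454.2175395475274 [-0.04041212  0.          0.          0.          0.        ]
wrist [ 0.30405085 -0.58063731  0.38488299] [-0.27217346 -0.09763787 -0.9572818 ] 343.1917263937641 [0.02209484 0.         0.         0.         0.        ]
```

View pics/scene0.png

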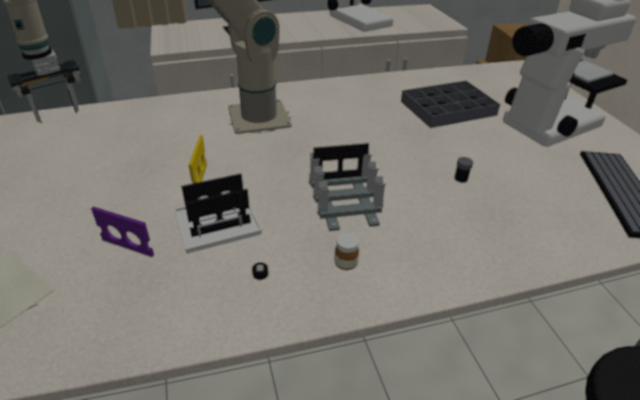

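View pics/side0.png

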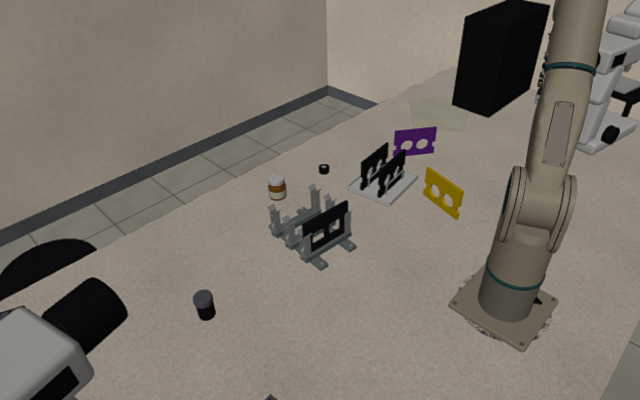

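The scene view shows the black inserts in the white stand at about (215,205). The rack is at (345,185), with the square-holed insert_c in its rear slot at (340,160). The purple (122,232) and yellow (198,160) look-alikes are separate and stay put. I'll enlarge this area to confirm.

```bash
python3 - <<'E'
import cv2
a=cv2.imread("pics/scene0.png")[130:270,165:395]; cv2.imwrite("pics/s1.png",cv2.resize(a,None,fx=3.4,fy=3.4,interpolation=3))
a=cv2.imread("pics/side0.png")[130:280,255:455]; cv2.imwrite("pics/d1.png",cv2.resize(a,None,fx=4,fy=4,interpolation=3))
E
```

```text
(no output)
```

View pics/s1.png

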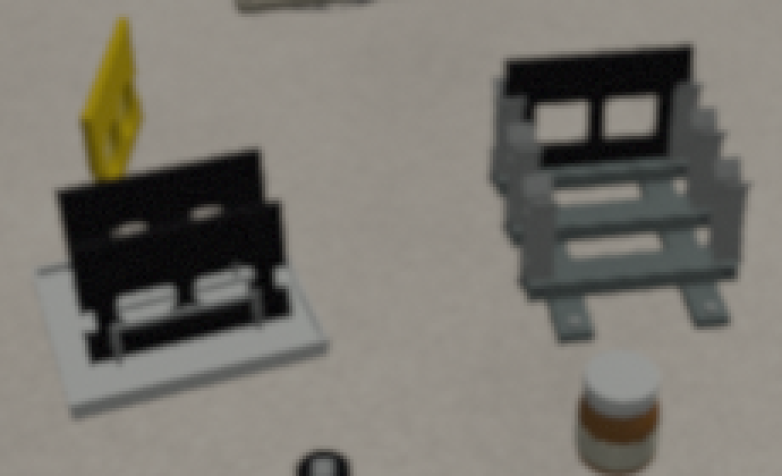

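View pics/d1.png

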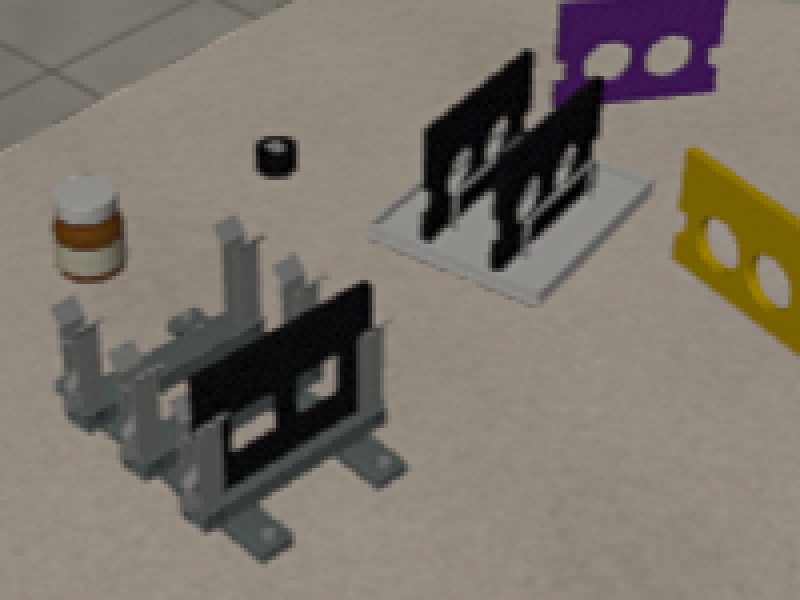

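The black round-holed pair stand in the tray: crop (180,260) and (160,200), side view (478,140) and (550,170). They are insert_a and insert_b, because they are black, have round openings and stand between wire hoops. Purple and yellow are decoys. insert_c (square openings) fills the slot nearest the robot, so the middle and outer slots are free.

```bash
python3 - <<'E'
from h import *
S=cam("scene");D=cam("side")
f=lambda p,o,k:(np.array(p,float)+.5)/k+np.array(o)-.5
def rep(n,c,p,o,k,z):
    P=plane(c,f(p,o,k),z); d=P[0]-P[1]; print(n,np.round(P[:,:2],4).tolist(),"mid",np.round(P.mean(0),4)[:2],"len",round(np.linalg.norm(d),4),"ang",round(np.degrees(np.arctan2(d[1],d[0])),2))
s=(165,130);d=(255,130)
rep("far S",S,[(283,203),(80,243)],s,3.4,.12); rep("far D",D,[(424,130),(532,50)],d,4,.12)
rep("near S",S,[(260,150),(58,190)],s,3.4,.12); rep("near D",D,[(494,158),(603,78)],d,4,.12)
rep("c S",S,[(692,46),(505,60)],s,3.4,.14); rep("c D",D,[(190,378),(370,283)],d,4,.14)
rep("tray diag S",S,[(327,347),(38,270)],s,3.4,.01)
rep("outer bar S",S,[(738,268),(522,288)],s,3.4,.03)
rep("jar S",S,[(650,365),(590,365)],s,3.4,.075);rep("jar D",D,[(110,190),(60,190)],d,4,.075)
E
```

```text
far S [[0.5852, -0.1219], [0.5967, -0.2718]] mid [ 0.5909 -0.1969] len 0.1504 ang 94.4
far D [[0.585, -0.1188], [0.5998, -0.28]] mid [ 0.5924 -0.1994] len 0.1618 ang 95.23
near S [[0.5137, -0.1289], [0.528, -0.2844]] mid [ 0.5209 -0.2066] len 0.1562 ang 95.28
near D [[0.5173, -0.1251], [0.5265, -0.2834]] mid [ 0.5219 -0.2043] len 0.1585 ang 93.34
c S [[0.4803, 0.2381], [0.4643, 0.0812]] mid [0.4723 0.1596] len 0.1577 ang 84.2
c D [[0.4812, 0.2406], [0.4629, 0.0827]] mid [0.4721 0.1617] len 0.1589 ang 83.41
tray diag S [[0.6295, -0.1027], [0.4815, -0.3156]] mid [ 0.5555 -0.2092] len 0.2593 ang 55.2
outer bar S [[0.6392, 0.2286], [0.621, 0.0546]] mid [0.6301 0.1416] len 0.1749 ang 84.0
jar S [[0.7735, 0.1047], [0.7632, 0.0639]] mid [0.7683 0.0843] len 0.0422 ang 75.83
jar D [[0.7608, 0.0708], [0.7913, 0.0988]] mid [0.776  0.0848] len 0.0414 ang -137.44
```

>>> apply_moves(
  deltas=[
    [[0.708,-0.422,-0.15,0],[0.708,-0.422,-0.15,0],[0.708,-0.422,-0.15,0],[0.708,-0.422,-0.15,0],[0.708,-0.422,-0.15,0],[0.708,-0.422,-0.15,0],[0.708,-0.422,-0.15,0],[0.708,-0.422,-0.15,0]],
  ],
  hand=0.2,
)

```text
time_s: 0.92
ee_pos: [0.3909, -0.4039, 0.2538]
tool_rot: [[0.939, 0.344, 0.0], [0.344, -0.939, 0.0], [0.0, -0.0, -1.0]]
ft_force: [0.6, -0.6, -0.9]
gripper_width: 0.0565
gripper_force: 0.0
```

>>> apply_moves(
  deltas=[
    [[0.708,-0.422,-0.15,0],[0.708,-0.422,-0.15,0],[0.708,-0.422,-0.15,0],[0.708,-0.422,-0.15,0],[0.708,-0.422,-0.15,0],[0.708,-0.422,-0.15,0],[0.708,-0.422,-0.15,0],[0.708,-0.422,-0.15,0]],
  ],
)

```text
time_s: 1.58
ee_pos: [0.557, -0.1991, 0.3018]
tool_rot: [[0.939, 0.345, -0.0], [0.345, -0.939, -0.0], [-0.0, 0.0, -1.0]]
ft_force: [0.3, -0.7, 0.7]
gripper_width: 0.0564
gripper_force: 0.0
```

>>> apply_moves(
  deltas=[
    [[0,0,0,-0.038],[0,0,0,-0.038],[0,0,0,-0.038],[0,0,0,-0.038],[0,0,0,-0.038],[0,0,0,-0.038]],
  ],
)

```text
time_s: 2.08
ee_pos: [0.5562, -0.2005, 0.3014]
tool_rot: [[0.477, 0.879, -0.0], [0.879, -0.477, -0.0], [-0.0, -0.0, -1.0]]
ft_force: [-0.1, -0.6, 0.0]
gripper_width: 0.0564
gripper_force: 0.0
```

>>> apply_moves(
  deltas=[
    [[0,0,0,-0.038],[0,0,0,-0.038],[0,0,0,-0.038],[0,0,0,-0.038],[0,0,0,-0.0346],[0,0,0,0],[0,0,0,0]],
  ],
)

```text
time_s: 2.67
ee_pos: [0.5562, -0.2007, 0.3014]
tool_rot: [[-0.08, 0.997, -0.0], [0.997, 0.08, 0.0], [0.0, -0.0, -1.0]]
ft_force: [-0.5, 0.7, -0.0]
gripper_width: 0.0563
gripper_force: 0.0
```

```bash
python3 - <<'E'
from h import *
s=robot.get_state(); print({k:np.round(s[k],3).tolist() for k in("time_s","qpos","ee_pos","tool_rot","gripper_width")})
c=cam("wrist"); cv2.imwrite("pics/w1.png",c[0])
print(proj(c,[[.591,-.198,.12],[.5215,-.2055,.12]]))
np.savez("w1.npz",img=c[0],K=c[1],D=c[2],r=c[3],t=c[4])
E
```

```text
{'time_s': 2.667, 'qpos': [0.514, 0.469, -0.335, 1.549, 0.163, 1.152, 0.226], 'ee_pos': [0.556, -0.201, 0.301], 'tool_rot': [[-0.08, 0.997, -0.0], [0.997, 0.08, 0.0], [0.0, -0.0, -1.0]], 'gripper_width': 0.056}
[[348.46271394 180.56071788]
 [283.80671353 182.25064975]]
```

View pics/w1.png

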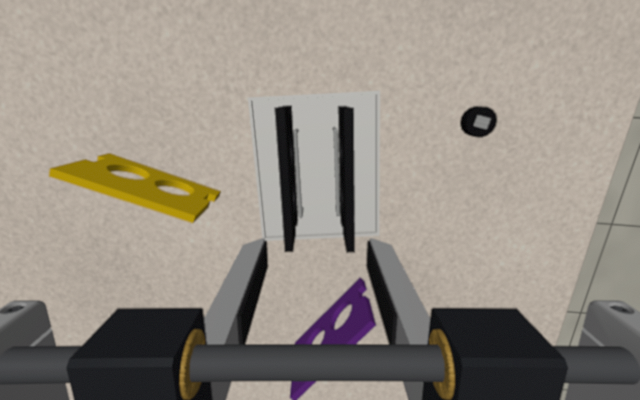

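The wrist view shows the near black plate's top edge running from (283,107) to (289,250) and the far one from (346,107) to (350,250). I'll fit their outer top edges.

```bash
python3 - <<'E'
from h import *
w=np.load("w1.npz"); c=(w["img"],w["K"],w["D"],w["r"],w["t"])
g=cv2.cvtColor(c[0],6); m=(g<60).astype(np.uint8)
s=None
for n,x0,x1,outer in(("near",262,310,-1),("far",325,372,1)):
    sub=m[95:262,x0:x1]; k,l,st,_=cv2.connectedComponentsWithStats(sub); i=1+np.argmax(st[1:,4]); q=l==i
    rows=np.where(q.any(1))[0]; r0,r1=rows[0],rows[-1]+1
    rr=np.arange(r0+4,r1-4); e=[(np.where(q[r])[0].max()+.5 if outer>0 else np.where(q[r])[0].min()-.5)+x0 for r in rr]
    p=np.polyfit(rr+95,e,1); ends=[(np.polyval(p,v),v) for v in(r0+95-.5,r1+95-.5)]
    P=plane(c,ends,.12); d=P[0]-P[1]; a=np.arctan2(d[1],d[0]); nrm=np.array([np.sin(a),-np.cos(a)])
    mid=P.mean(0)[:2]-outer*.005*nrm
    print(n,np.round(ends,1).tolist(),P[:,:2].round(4).tolist(),"len",np.linalg.norm(d).round(4),"ang",np.degrees(a).round(2),"mid",mid.round(4))
E
```

```text
near [[275.1, 106.5], [285.1, 250.5]] [[0.5085, -0.1275], [0.5273, -0.2858]] len 0.1594 ang 96.75 mid [ 0.5229 -0.2061]
far [[352.2, 106.5], [353.7, 251.5]] [[0.5864, -0.1212], [0.606, -0.2807]] len 0.1607 ang 97.0 mid [ 0.5913 -0.2016]
```

>>> apply_moves(
  deltas=[
    [[0,0,0,-0.0128],[-0.128,0.868,0,0],[0,0,0.8,0],[0,0,0.8,0],[0,0,0.8,0],[0,0,0.8,0],[0,0,0.8,0]],
  ],
  hand=0,
)

```text
time_s: 3.3
ee_pos: [0.5914, -0.2014, 0.1402]
tool_rot: [[-0.121, 0.993, 0.0], [0.993, 0.121, -0.001], [-0.001, 0.0, -1.0]]
ft_force: [0.2, -0.8, 0.8]
gripper_width: 0.0469
gripper_force: 0.0
```

>>> apply_moves(
  deltas=[
    [[0,0,0.6,0],[0,0,0.5,0],[0,0,0.285,0],[0,0,0,0],[0,0,0,0]],
  ],
)

```text
time_s: 3.72
ee_pos: [0.5916, -0.2013, 0.0862]
tool_rot: [[-0.123, 0.992, -0.0], [0.992, 0.123, -0.0], [-0.0, -0.0, -1.0]]
ft_force: [-0.7, -0.5, 1.3]
gripper_width: 0.0472
gripper_force: 0.0
```

>>> apply_moves(
  deltas=[
    [[0,0,0,0],[0,0,0,0],[0,0,0,0],[0,0,0,0],[0,0,0,0],[0,0,0,0],[0,0,0,0],[0,0,0,0]],
  ],
  hand=-1,
)

```text
time_s: 4.38
ee_pos: [0.5916, -0.2014, 0.0864]
tool_rot: [[-0.123, 0.992, 0.001], [0.992, 0.123, -0.0], [-0.0, 0.001, -1.0]]
ft_force: [-1.1, -0.5, 3.4]
gripper_width: 0.0098
gripper_force: 30.0
```

>>> apply_moves(
  deltas=[
    [[0,0,-0.3,0],[0,0,-0.5,0],[0,0,-0.7,0],[0,0,-0.8,0],[0,0,-0.8,0],[0,0,-0.8,0],[0,0,-0.8,0],[0,0,-0.64,0]],
  ],
)

```text
time_s: 5.05
ee_pos: [0.5912, -0.2011, 0.3025]
tool_rot: [[-0.124, 0.992, 0.001], [0.992, 0.124, -0.0], [-0.0, 0.001, -1.0]]
ft_force: [0.6, 0.4, -4.9]
gripper_width: 0.0101
gripper_force: 30.0
```

>>> apply_moves(
  deltas=[
    [[0,0,0,0.037],[0,0,0,0.037],[0.5,-0.077,0,0],[0.7,-0.108,0,0],[0.7,-0.108,0,0],[0.7,-0.108,0,0],[0.7,-0.108,0,0],[0.7,-0.108,0,0]],
  ],
)

```text
time_s: 5.72
ee_pos: [0.5831, -0.0382, 0.2997]
tool_rot: [[0.108, 0.994, -0.001], [0.994, -0.108, 0.0], [-0.0, -0.001, -1.0]]
ft_force: [-0.1, 0.1, -3.0]
gripper_width: 0.0098
gripper_force: 30.0
```

>>> apply_moves(
  deltas=[
    [[0.7,-0.108,0,0],[0.7,-0.108,0,0],[0.7,-0.108,0,0],[0.7,-0.108,0,0],[0.7,-0.108,0,0],[0.7,-0.108,0,0],[0.465,-0.068,0,0],[0,0,0,0]],
  ],
)

```text
time_s: 6.38
ee_pos: [0.574, 0.1557, 0.2998]
tool_rot: [[0.1, 0.995, -0.002], [0.995, -0.1, 0.004], [0.004, -0.002, -1.0]]
ft_force: [0.4, 0.7, -3.5]
gripper_width: 0.0097
gripper_force: 30.0
```

```bash
python3 - <<'E'
from h import *
s=robot.get_state(); print({k:np.round(s[k],4).tolist() for k in("time_s","qpos","ee_pos","tool_rot","gripper_width","gripper_force")})
c=cam("wrist"); cv2.imwrite("pics/w2.png",c[0])
np.savez("w2.npz",img=c[0],K=c[1],D=c[2],r=c[3],t=c[4])
E
```

```text
{'time_s': 6.3833, 'qpos': [-0.0895, 0.4767, -0.3448, 1.5412, 0.1653, 1.1529, -0.5666], 'ee_pos': [0.574, 0.1557, 0.2998], 'tool_rot': [[0.1005, 0.9949, -0.0017], [0.9949, -0.1004, 0.0044], [0.0042, -0.0022, -1.0]], 'gripper_width': 0.0097, 'gripper_force': 29.9985}
```

View pics/w2.png

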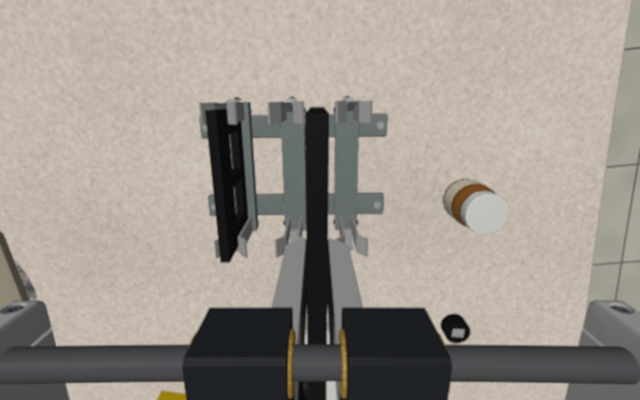

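The wrist view shows insert_c on the left, with its top running from (215,110) to (228,258). The free middle bar is at x≈293 and the outer bar at x≈347 (rows 120–215). The held plate's near end is at (317,108).

```bash
python3 - <<'E'
from h import *
w=np.load("w2.npz"); c=(w["img"],w["K"],w["D"],w["r"],w["t"])
R=cv2.Rodrigues(c[3])[0]; print("cam",(-R.T@c[4].ravel()).round(3))
im=cv2.GaussianBlur(c[0],(3,3),0).astype(int); d=im[:,:,0]-im[:,:,2]  # B-R
for r in(150,170,190): print(r,[(x,d[r,x]) for x in list(range(246,262,2))+list(range(276,310,2))+list(range(328,364,2))])
fits={}
def edge(x0,x1,rows,sgn,sig):
    pts=[]
    for r in rows:
        g=np.diff(sig[r,x0:x1].astype(float))*sgn; k=g.argmax()
        a,b,e=g[max(k-1,0)],g[k],g[min(k+1,len(g)-1)]; o=.5*(a-e)/(a-2*b+e) if a-2*b+e else 0
        pts.append((x0+k+.5+np.clip(o,-1,1),r))
    pts=np.array(pts); p=np.polyfit(pts[:,1],pts[:,0],1); k=abs(pts[:,0]-np.polyval(p,pts[:,1]))<1; p=np.polyfit(pts[k,1],pts[k,0],1)
    return p,k.sum()
rows=[r for r in range(142,190)]
def rep(n,p,k,z,r0,r1):
    P=plane(c,[(np.polyval(p,r),r) for r in(r0,r1)],z); v=P[0]-P[1]; a=np.arctan2(v[1],v[0]); u=np.array([np.cos(a),np.sin(a)])
    x=lambda y:P[0,0]+(y-P[0,1])*u[0]/u[1]
    print(n,k,"ang",np.degrees(a).round(2),"x at y=.15: %.4f"%x(.15))
for n,x0,x1,s in(("mid L",274,292,1),("out R",348,366,-1),("c R",246,264,-1)):
    p,k=edge(x0,x1,rows,s,d); rep(n,p,k,.03,142,190)
g=cv2.cvtColor(c[0],6).astype(int)
p,k=edge(200,224,range(115,235),-1,g); rep("c top L",p,k,.14,115,235)
q=g<60
col=g[95:270,:]; print("c ends rows", [np.where(g[90:280,x]<50)[0][[0,-1]]+90 for x in(212,216,226,229)])
print("held end", g[98:118,317], [np.where(g[r,295:340]<50)[0][[0,-1]]+295 for r in(115,140,180,220)])
print("held end y z=.333/.223", plane(c,[(317,107.5)],.333).round(4),plane(c,[(317,107.5)],.223).round(4))
E
```

```text
cam [0.583 0.239 0.48 ]
150 [(246, np.int64(6)), (248, np.int64(6)), (250, np.int64(5)), (252, np.int64(-4)), (254, np.int64(-20)), (256, np.int64(-23)), (258, np.int64(-23)), (260, np.int64(-23)), (276, np.int64(-22)), (278, np.int64(-23)), (280, np.int64(-21)), (282, np.int64(-5)), (284, np.int64(6)), (286, np.int64(6)), (288, np.int64(6)), (290, np.int64(5)), (292, np.int64(5)), (294, np.int64(5)), (296, np.int64(5)), (298, np.int64(6)), (300, np.int64(6)), (302, np.int64(6)), (304, np.int64(4)), (306, np.int64(0)), (308, np.int64(2)), (328, np.int64(-12)), (330, np.int64(-22)), (332, np.int64(-23)), (334, np.int64(-14)), (336, np.int64(3)), (338, np.int64(6)), (340, np.int64(6)), (342, np.int64(6)), (344, np.int64(6)), (346, np.int64(6)), (348, np.int64(6)), (350, np.int64(6)), (352, np.int64(6)), (354, np.int64(6)), (356, np.int64(4)), (358, np.int64(-14)), (360, np.int64(-23)), (362, np.int64(-23))]
170 [(246, np.int64(6)), (248, np.int64(5)), (250, np.int64(6)), (252, np.int64(4)), (254, np.int64(-11)), (256, np.int64(-22)), (258, np.int64(-23)), (260, np.int64(-24)), (276, np
[... 1390 characters left out ...]
.int64(5)), (344, np.int64(6)), (346, np.int64(5)), (348, np.int64(6)), (350, np.int64(5)), (352, np.int64(5)), (354, np.int64(5)), (356, np.int64(-2)), (358, np.int64(-18)), (360, np.int64(-22)), (362, np.int64(-22))]
mid L 48 ang 84.98 x at y=.15: 0.5279
out R 48 ang 84.8 x at y=.15: 0.6274
c R 48 ang 84.84 x at y=.15: 0.4894
c top L 114 ang 85.0 x at y=.15: 0.4675
c ends rows [array([110, 171]), array([109, 214]), array([113, 260]), array([125, 260])]
held end [186 187 191 194 197 196 195 186 156 102  48  20  19  19  21  22  26  26
  27  28] [array([306, 327]), array([305, 327]), array([306, 326]), array([307, 326])]
held end y z=.333/.223 [[0.5828 0.2363 0.333 ]] [[0.5825 0.234  0.223 ]]
```

```bash
python3 - <<'E'
from h import *
w=np.load("w2.npz"); c=(w["img"],w["K"],w["D"],w["r"],w["t"])
print(plane(c,[(212,108.5),(226,260.5)],.14).round(4))
a=np.radians(84.9); u=np.array([np.cos(a),np.sin(a)]); 
# guides: outermost grey of middle & outer slots at both ends, print mask rows
im=cv2.GaussianBlur(c[0],(3,3),0).astype(int); d=im[:,:,0]-im[:,:,2]
for x in(284,300,340,352,366): r=np.where(d[80:275,x]>-8)[0]+80; print(x,r[0],r[-1])
s=robot.get_state(); print(s["ee_pos"],np.degrees(np.arctan2(s["tool_rot"][1][0],s["tool_rot"][0][0])),s["tool_rot"][2])
E
```

```text
[[0.4824 0.2412 0.14  ]
 [0.4677 0.0824 0.14  ]]
284 101 274
300 102 274
340 102 274
352 99 274
366 102 254
[0.57460038 0.15222269 0.29965022] 84.08168775334683 [ 0.00115048 -0.0016577  -0.99999796]
```

>>> apply_moves(
  deltas=[
    [[0,0,0,-0.0065],[0,-0.8,0,0],[0,0,0,0],[0,0,0,0],[0,0,0,0]],
  ],
)

```text
time_s: 6.85
ee_pos: [0.5447, 0.1502, 0.3001]
tool_rot: [[0.09, 0.996, 0.001], [0.996, -0.09, -0.001], [-0.001, 0.001, -1.0]]
ft_force: [0.5, 0.5, -3.0]
gripper_width: 0.0096
gripper_force: 30.0
```

>>> apply_moves(
  deltas=[
    [[0.123,-0.056,0,0],[0,0,0.6,0],[0,0,0.6,0],[0,0,0.5,0],[0,0,0.4,0],[0,0,0.3,0],[0,0,0.25,0],[0,0,0,0]],
  ],
)

```text
time_s: 7.52
ee_pos: [0.5416, 0.1563, 0.1917]
tool_rot: [[0.089, 0.996, -0.003], [0.996, -0.089, -0.001], [-0.001, -0.003, -1.0]]
ft_force: [-0.3, -2.0, -3.6]
gripper_width: 0.0098
gripper_force: 30.0
```

```bash
python3 - <<'E'
from h import *
s=robot.get_state(); print(s["ee_pos"],s["ft_force"])
c=cam("wrist"); cv2.imwrite("pics/w3.png",cv2.resize(c[0][70:290,190:480],None,fx=2.7,fy=2.7,interpolation=3))
E
```

```text
[0.54161381 0.15631069 0.19169121] [-0.27765645 -1.95974008 -3.64474875]
```

View pics/w3.png

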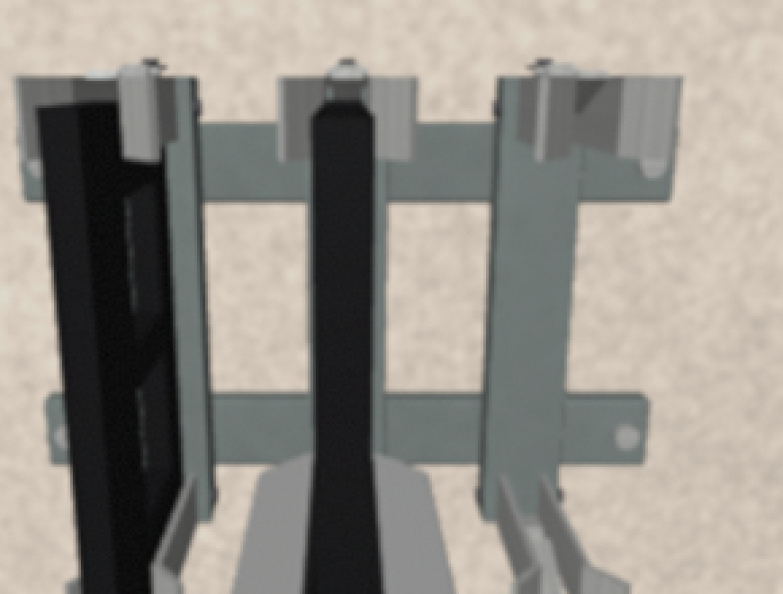

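The enlarged crop shows the held plate at (344,110) centred between the middle slot's flares (278 to 417), and the spring leaf at (347,70) is clear. I'll lower it onto the leaves and push.

>>> apply_moves(
  deltas=[
    [[0,0,0.25,0],[0,0,0.3,0],[0,0,0.3,0],[0,0,0.2,0],[0,0,0,0],[0,0,0,0]],
  ],
)

```text
time_s: 8.07
ee_pos: [0.5423, 0.1558, 0.1515]
tool_rot: [[0.089, 0.996, -0.001], [0.996, -0.089, -0.002], [-0.002, -0.001, -1.0]]
ft_force: [-0.1, -2.9, -4.4]
gripper_width: 0.0096
gripper_force: 30.0
```

>>> apply_moves(
  deltas=[
    [[0,0,0.15,0],[0,0,0.15,0],[0,0,0.1,0],[0,0,0.1,0],[0,0,0,0]],
  ],
)

```text
time_s: 8.48
ee_pos: [0.544, 0.1572, 0.1324]
tool_rot: [[0.088, 0.996, 0.004], [0.996, -0.088, 0.001], [0.001, 0.003, -1.0]]
ft_force: [2.6, -1.6, -2.7]
gripper_width: 0.01
gripper_force: 30.0
```

>>> apply_moves(
  deltas=[
    [[0,0,0.15,0],[0,0,0.15,0],[0,0,0.15,0],[0,0,0.1,0],[0,0,0,0],[0,0,0,0]],
  ],
)

```text
time_s: 8.98
ee_pos: [0.5409, 0.1565, 0.1083]
tool_rot: [[0.088, 0.996, -0.003], [0.996, -0.088, -0.001], [-0.001, -0.003, -1.0]]
ft_force: [0.2, -2.3, -8.0]
gripper_width: 0.0094
gripper_force: 30.0
```

```bash
python3 - <<'E'
from h import *
s=robot.get_state(); print(s["ee_pos"],s["ft_force"])
a=cam("scene")[0][130:235,290:400]; b=cam("side")[0][170:280,255:365]
f=lambda i:cv2.resize(i,(400,400),interpolation=3)
cv2.imwrite("pics/sd2.png",np.hstack([f(a),f(b)]))
E
```

```text
[0.54091303 0.15652016 0.10831087] [ 0.17657622 -2.26212779 -8.00318308]
```

View pics/sd2.png

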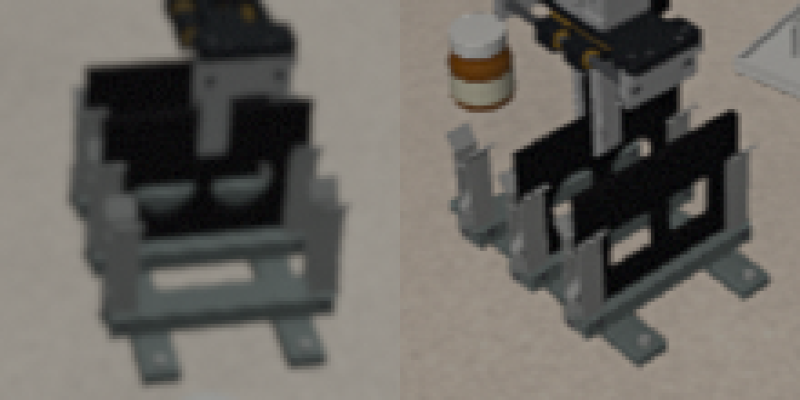

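The insert is in the middle slot, almost home: lower edge at about (195,235) in the left half. The downward pull of -8 N means the noses are entering the notches. I'll press the last millimetres.

>>> apply_moves(
  deltas=[
    [[0,0,0.05,0],[0,0,0.05,0],[0,0,0,0],[0,0,0,0]],
  ],
)

```text
time_s: 9.42
ee_pos: [0.5423, 0.1576, 0.1064]
tool_rot: [[0.088, 0.996, 0.0], [0.996, -0.088, 0.001], [0.001, 0.0, -1.0]]
ft_force: [-2.0, -1.0, 2.5]
gripper_width: 0.0099
gripper_force: 30.0
```

>>> apply_moves(
  deltas=[
    [[0,0,0.06,0],[0,0,0.06,0],[0,0,0,0],[0,0,0,0]],
  ],
)

```text
time_s: 9.75
ee_pos: [0.543, 0.1579, 0.1056]
tool_rot: [[0.088, 0.996, 0.003], [0.996, -0.088, 0.001], [0.001, 0.003, -1.0]]
ft_force: [-8.4, -3.8, 33.1]
gripper_width: 0.0099
gripper_force: 30.1
```

>>> apply_moves(
  deltas=[
    [[0,0,0,0],[0,0,0,0],[0,0,0,0],[0,0,-0.1,0],[0,0,-0.5,0],[0,0,-0.8,0],[0,0,-0.8,0],[0,0,-0.8,0]],
  ],
  hand=-0.4,
)

```text
time_s: 10.42
ee_pos: [0.5422, 0.1572, 0.222]
tool_rot: [[0.088, 0.996, -0.001], [0.996, -0.088, 0.001], [0.0, -0.001, -1.0]]
ft_force: [1.5, 0.0, -0.5]
gripper_width: 0.0279
gripper_force: 0.0
```

>>> apply_moves(
  deltas=[
    [[-0.5,0.018,-0.5,0],[-0.8,0.028,0,0],[-0.8,0.028,0,0],[-0.8,0.028,0,0],[-0.8,0.028,0,0],[-0.8,0.028,0,0],[-0.8,0.028,0,0],[-0.8,0.028,0,0]],
  ],
)

```text
time_s: 11.08
ee_pos: [0.5294, -0.0882, 0.2409]
tool_rot: [[0.088, 0.996, 0.001], [0.996, -0.088, 0.0], [0.0, 0.0, -1.0]]
ft_force: [0.5, -0.3, -0.2]
gripper_width: 0.0281
gripper_force: 0.0
```

>>> apply_moves(
  deltas=[
    [[-0.8,0.028,0,0],[-0.8,0.028,0,0],[-0.8,0.028,0,0],[-0.6,0.022,0,0],[0,0,0,-0.0332],[0,0,0,-0.0332],[0,0,0,0],[0,0,0,0]],
  ],
  hand=-0.2,
)

```text
time_s: 11.75
ee_pos: [0.5232, -0.2066, 0.2407]
tool_rot: [[-0.117, 0.993, 0.0], [0.993, 0.117, 0.001], [0.001, 0.0, -1.0]]
ft_force: [-0.2, 0.2, -0.5]
gripper_width: 0.0379
gripper_force: 0.0
```

>>> apply_moves(
  deltas=[
    [[0,0,0.7,0],[0,0,0.8,0],[0,0,0.8,0],[0,0,0.7,0],[0,0,0.5,0],[0,0,0.358,0],[0,0,0,0],[0,0,0,0]],
  ],
)

```text
time_s: 12.42
ee_pos: [0.523, -0.2062, 0.0862]
tool_rot: [[-0.119, 0.993, -0.001], [0.993, 0.119, 0.0], [0.001, -0.001, -1.0]]
ft_force: [1.1, 0.6, -0.3]
gripper_width: 0.0379
gripper_force: 0.0
```

>>> apply_moves(
  deltas=[
    [[0,0,0,0],[0,0,0,0],[0,0,0,0],[0,0,0,0],[0,0,0,0],[0,0,0,0],[0,0,0,0]],
  ],
  hand=-1,
)

```text
time_s: 13.0
ee_pos: [0.5233, -0.207, 0.0873]
tool_rot: [[-0.12, 0.993, 0.001], [0.993, 0.12, -0.001], [-0.001, 0.001, -1.0]]
ft_force: [-0.3, 0.1, 6.1]
gripper_width: 0.01
gripper_force: 30.0
```

>>> apply_moves(
  deltas=[
    [[0,0,-0.3,0],[0,0,-0.5,0],[0,0,-0.7,0],[0,0,-0.8,0],[0,0,-0.8,0],[0,0,-0.8,0],[0,0,-0.7,0],[0,0,-0.5,0]],
  ],
)

```text
time_s: 13.67
ee_pos: [0.5232, -0.2067, 0.2927]
tool_rot: [[-0.12, 0.993, 0.002], [0.993, 0.12, -0.0], [-0.001, 0.002, -1.0]]
ft_force: [0.3, -0.1, -3.6]
gripper_width: 0.0099
gripper_force: 30.0
```

>>> apply_moves(
  deltas=[
    [[0,0,0,0.0333],[0,0,0,0.0333],[0.5,0.079,0,0],[0.7,0.11,0,0],[0.7,0.11,0,0],[0.7,0.11,0,0],[0.7,0.11,0,0],[0.7,0.11,0,0]],
  ],
)

```text
time_s: 14.33
ee_pos: [0.5616, -0.0484, 0.2897]
tool_rot: [[0.089, 0.996, -0.002], [0.996, -0.089, 0.0], [-0.0, -0.002, -1.0]]
ft_force: [-0.3, -0.4, -3.4]
gripper_width: 0.0098
gripper_force: 30.0
```

>>> apply_moves(
  deltas=[
    [[0.7,0.11,0,0],[0.7,0.11,0,0],[0.7,0.11,0,0],[0.7,0.11,0,0],[0.7,0.11,0,0],[0.7,0.11,0,0],[0.6,0.1,0,0],[0.275,0.041,0,0]],
  ],
)

```text
time_s: 15.0
ee_pos: [0.6115, 0.1544, 0.2894]
tool_rot: [[0.084, 0.996, -0.002], [0.996, -0.084, 0.003], [0.003, -0.002, -1.0]]
ft_force: [0.3, 1.1, -3.2]
gripper_width: 0.0096
gripper_force: 30.0
```

>>> apply_moves(
  deltas=[
    [[0,0,0,0],[0,0,0,0],[0,0,0,0]],
  ],
)

```text
time_s: 15.25
ee_pos: [0.612, 0.147, 0.29]
tool_rot: [[0.091, 0.996, -0.001], [0.996, -0.091, -0.002], [-0.003, -0.001, -1.0]]
ft_force: [-0.1, 0.2, -3.2]
gripper_width: 0.0101
gripper_force: 30.0
```

>>> apply_moves(
  deltas=[
    [[0,0,0.6,0],[0,0,0.6,0],[0,0,0.5,0],[0,0,0.4,0],[0,0,0.3,0],[0,0,0,0],[0,0,0,0]],
  ],
)

```text
time_s: 15.83
ee_pos: [0.6121, 0.1475, 0.1944]
tool_rot: [[0.091, 0.996, -0.001], [0.996, -0.091, -0.001], [-0.001, -0.001, -1.0]]
ft_force: [0.1, -0.3, -3.3]
gripper_width: 0.0097
gripper_force: 30.0
```

```bash
python3 - <<'E'
from h import *
c=cam("wrist"); cv2.imwrite("pics/w4.png",cv2.resize(c[0][70:290,190:480],None,fx=2.7,fy=2.7,interpolation=3))
E
```

View pics/w4.png

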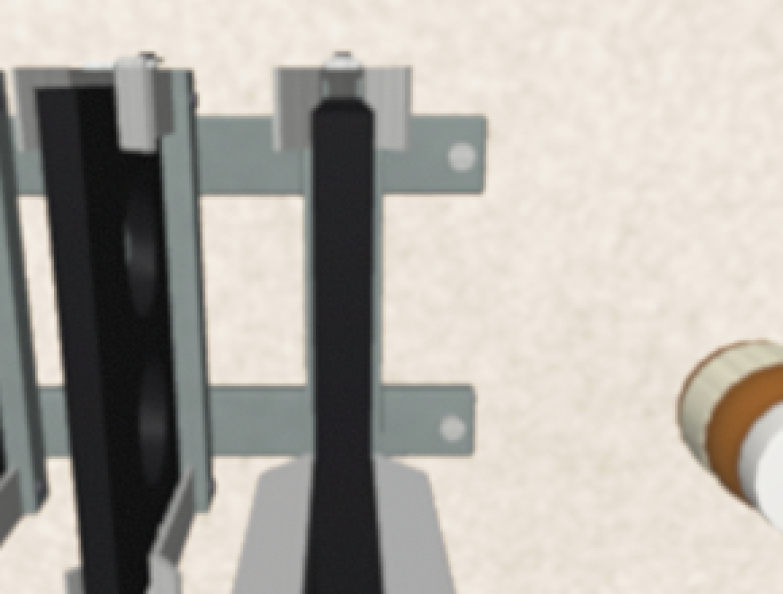

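The second plate (343,100) is centred between the outer slot's flares (275 to 411), so I'll push it in the same way.

>>> apply_moves(
  deltas=[
    [[0.04,0,0.25,0],[0,0,0.3,0],[0,0,0.3,0],[0,0,0.2,0],[0,0,0,0],[0,0,0,0]],
  ],
)

```text
time_s: 16.38
ee_pos: [0.6116, 0.1495, 0.1512]
tool_rot: [[0.089, 0.996, -0.003], [0.996, -0.089, -0.003], [-0.003, -0.002, -1.0]]
ft_force: [-0.2, -3.8, -4.2]
gripper_width: 0.0095
gripper_force: 30.0
```

>>> apply_moves(
  deltas=[
    [[0,0,0.15,0],[0,0,0.15,0],[0,0,0.1,0],[0,0,0.1,0],[0,0,0,0]],
  ],
)

```text
time_s: 16.8
ee_pos: [0.6136, 0.1512, 0.1329]
tool_rot: [[0.089, 0.996, 0.003], [0.996, -0.089, 0.0], [0.0, 0.003, -1.0]]
ft_force: [1.7, -2.8, 0.2]
gripper_width: 0.0099
gripper_force: 30.0
```

>>> apply_moves(
  deltas=[
    [[0,0,0.15,0],[0,0,0.15,0],[0,0,0.15,0],[0,0,0.1,0],[0,0,0,0],[0,0,0,0]],
  ],
)

```text
time_s: 17.3
ee_pos: [0.6107, 0.1495, 0.1084]
tool_rot: [[0.089, 0.996, -0.004], [0.996, -0.089, -0.003], [-0.003, -0.004, -1.0]]
ft_force: [0.4, -5.4, -6.0]
gripper_width: 0.0099
gripper_force: 30.0
```

>>> apply_moves(
  deltas=[
    [[0,0,0.05,0],[0,0,0.05,0],[0,0,0.03,0],[0,0,0,0],[0,0,0,0]],
  ],
)

```text
time_s: 17.72
ee_pos: [0.6115, 0.1519, 0.1068]
tool_rot: [[0.089, 0.996, -0.001], [0.996, -0.089, 0.0], [0.0, -0.001, -1.0]]
ft_force: [-3.3, -3.7, 9.1]
gripper_width: 0.01
gripper_force: 30.0
```

>>> apply_moves(
  deltas=[
    [[0,0,0.04,0],[0,0,0.03,0],[0,0,0,0],[0,0,0,0]],
  ],
)

```text
time_s: 18.05
ee_pos: [0.6117, 0.1519, 0.1067]
tool_rot: [[0.089, 0.996, 0.0], [0.996, -0.089, -0.0], [-0.0, 0.0, -1.0]]
ft_force: [-8.9, -5.5, 26.6]
gripper_width: 0.0099
gripper_force: 30.1
```

>>> apply_moves(
  deltas=[
    [[0,0,0,0],[0,0,0,0],[0,0,0,0],[0,0,-0.1,0],[0,0,-0.5,0],[0,0,-0.8,0],[0,0,-0.8,0],[0,0,-0.8,0]],
  ],
  hand=-0.4,
)

```text
time_s: 18.72
ee_pos: [0.612, 0.1522, 0.2236]
tool_rot: [[0.088, 0.996, -0.001], [0.996, -0.088, 0.001], [0.001, -0.001, -1.0]]
ft_force: [1.0, -0.2, -0.6]
gripper_width: 0.0283
gripper_force: 0.0
```

>>> apply_moves(
  deltas=[
    [[-0.8,0,-0.8,0],[-0.8,0,-0.8,0],[-0.8,0,-0.5,0],[-0.8,0,0,0],[-0.8,0,0,0],[-0.8,0,0,0],[0,0,0,0],[0,0,0,0]],
  ],
)

```text
time_s: 19.38
ee_pos: [0.5957, -0.0369, 0.3014]
tool_rot: [[0.093, 0.996, 0.0], [0.996, -0.093, 0.0], [0.0, 0.0, -1.0]]
ft_force: [-0.1, 1.7, 0.8]
gripper_width: 0.0283
gripper_force: 0.0
```

```bash
python3 - <<'E'
from h import *
a=cam("scene")[0][130:235,290:400]; b=cam("side")[0][170:280,255:365]
f=lambda i:cv2.resize(i,(400,400),interpolation=3)
cv2.imwrite("pics/fin.png",np.hstack([f(a),f(b)]))
s=robot.get_state(); print(s["time_s"],s["ee_pos"],s["gripper_width"])
E
```

```text
19.4833 [ 0.59592488 -0.03322433  0.30147264] 0.028158446092388188
```

View pics/fin.png

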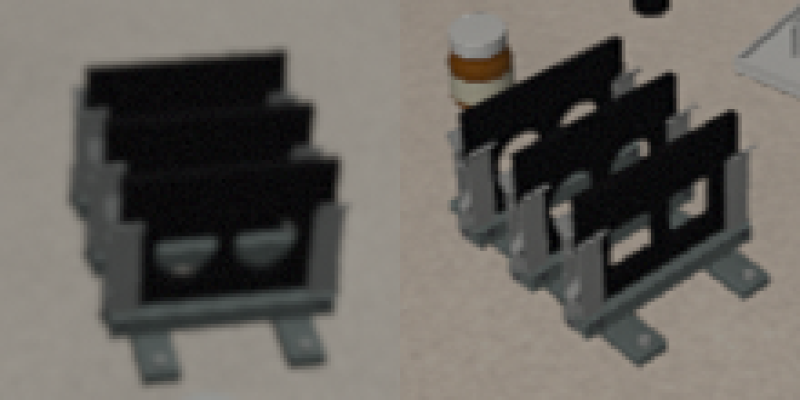

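All three inserts stand level in the rack, with evenly spaced tops at (185,75), (210,125) and (230,180), and the lower edges are on the bars. The gripper is clear.

```bash
python3 -c "
from rig import robot
print(robot.sign_off())"
```

```text
the job is handed in; nothing more can be done
None
```

I pushed both clean inserts down onto the floor of the two free slots (middle and outer) and left insert_c and the other bench items alone; the job was handed in at about 19.5 s, and the sign-off gave no verdict.

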